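# Wind up the lift and slide the fired dwelling onto the ware shelf

### The arm

A 6-joint arm with a two-finger parallel gripper is mounted at the origin on the work surface. World frame = base frame: x ahead of the robot, y to its left, z up, the work surface at z = 0. Lengths are in m, angles in rad, forces in N, time in s.
With the tool pointing down it reaches from about 0.35 to 0.85 m from the base axis. Payload 8.1 kg.
Tool frame: the origin (TCP) lies between the finger pads; the fingertips stand 14 mm ahead of it and the grasp point (between the pads) lies 5 mm behind it (robot.tip_reach is the z of the fingertips in the tool frame, in m); z points along the fingers, y is the line along which they close (so a half turn about z gives the same grasp; the last joint's range is limited). The gripper opens to 93 mm and grips with 3 to 60 N. Pads are 15 mm wide; open, the fingers measure 128 mm over their backs; the gripper's body (75 mm by 188 mm) begins 65 mm behind the grasp point.
Start: joints at [-1.21, 0.13, 1.488, -0, 1.523, -0.085], TCP at [0.259, -0.541, 0.233] pointing down, gripper open.
Joint ranges: [-2.96, 2.96], [-0.89, 2.26], [0.02, 2.5], [-1.34, 4.48], [0, 2.73], [-2.66, 2.66]. Speed limits (rad/s): [2.39, 2.39, 2.79, 3.14, 3.14, 3.14].

### API

Orientations are given as a rotation vector (axis times angle).
In Python, from plant import robot gives the robot as it stands. The module is installed in compiled form; this text tells all that it offers.
- The arm moves only by the shell command python3 -m handwheel 'ROWS' [FORCE]. ROWS is JSON, a list of rows, each a list of 7 numbers: the closure, from -1 (fully open) to 1 (shut), then the shift along the tool's x, y, z each as a share of 100 cm, from -1 to 1, then the turn, a rotation vector about the tool's x, y, z each as a share of 180 degrees, from -1 to 1. In form: [[grip, tx, ty, tz, rx, ry, rz], ...]. A call has 1 to 20 rows; each row is the pose to reach, as a shift and turn from the pose commanded when the call began, along the tool's axes at that moment, turning the shorter way round; what a row does not reach only later rows make up. A row lasts 1/8 s, in which the tool goes at most 62.5 mm and 10.7 degrees, less where a joint would pass 70% of its speed; a pose out of reach is approached as far as the arm can. A call with a number of a shift or a turn outside -1 to 1 is refused whole. A call with a gripper value outside its range is refused whole. The fingers move at their own pace and stop on an object; FORCE is the grip in N (left out, the last holds). Time passes only in rows, so rows that repeat a pose let the fingers close. It gives the time, the measured TCP pose, the force, the opening and the grip force at its end, in the units of the state.
- robot.read_state(): the state, without advancing time (a new reading comes with each control period).
- robot.read_camera(name): name is "scene" or "side" or "wrist"; returns a dict with "frame" (400x640x3 uint8, red, green, blue), "fx", "fy", "cx", "cy" (pixels), "rvec" (rotation vector, rad) and "tvec" (3), from world to camera coordinates, as OpenCV has them; the wrist camera has in their place "T_tool_cam" (4x4, takes a point from camera to tool coordinates, whose origin is the TCP and whose axes are the flange's). Camera axes: x right, y down, z forward; pixel columns grow to the right and rows downward; lengths in m; the calibration is good to about 2 mm. A picture is of the moment at which its call begins: read the wrist's pose just before it. There is no depth.
- robot.close_job(): hands the job in; it is judged then, once.
Trained networks look in a picture, given as the dict that the camera call returned (one of the last four; its "shot" number tells which), for a name from the list of things; names that differ only in an ending like _2 or _b are one class to them, and where a whole thing is asked for, a point or a joint stands for the part that bears it (a point fixed in the world has none). Each returns a list of dicts, best first, with "conf" (0 to 1); they miss things now and then, are a little off and sometimes report something else, mostly with a low value. They report only what shows in the picture. A call takes as long as a camera call. They do not tell look-alikes from the thing itself.
- robot.regions_of(picture, name): "mask" (400x640 bool, what is visible of it) and "rect" ([left, top, right, bottom] in pixels, round what is visible of it).
The state is a dict: "t": time; "q": joint angles; "dq": joint speeds; "joint_torque": joint torques, N m; "tool_pos": TCP position; "orientation": TCP orientation; "force": force on the tool from outside, world axes, zero at the start; "wrist_torque": the same for the moment, N m; "opening": finger opening in m; "gripper_force": force on a finger pad.
Only numpy, scipy, OpenCV 4.12 (cv2) and the standard library are available. Lean on these libraries where they do the work, as an engineer would, in place of code of your own. Each camera call takes 0.05 s, during which the arm holds its last target. There are 200 camera calls.

### The job

Fit the loose crank over the square screw end on top of the small lift and wind it clockwise (seen from above) by its revolving handle until the lift's deck is flush with the empty ware shelf beside it. Then slide the domed clay dwelling across from the deck, without lifting it, until all of its foot is on the shelf, about in the middle. Leave the crank seated on the screw and the deck flush, and do not knock over or shift the vase, the jar and the two pots.

Things in the scene. Friction and masses are not known exactly. Their poses are not given: they have to be found in the camera images.
- crank_hub (a point): Loose dark-steel crank, 0.28 kg, lying flat on the table left or right of the lift, nearer the robot. This point: middle of the 22 x 22 mm, 30 mm tall grip block on top of its hub, 45 mm above the crank's underside, on the socket's axis. z up along that axis, x along the arm to the handle; the block's sides lie along x and y.
- crank_socket (a point): Mouth of the crank's socket, centre of its underside: a blind square hole 16 x 16 mm, 26 mm deep, sides along the crank's x and y. The hub round it is 36 x 36 mm, 30 mm tall. From it a flat arm, 18 mm wide, 14 mm thick, level with the underside, runs along x to 78 mm from the axis.
- crank_grip (a point): Middle of the crank's upright wooden handle sleeve: 24 mm in diameter, 54 mm tall (18 to 72 mm above the crank's underside), 65 mm from the socket's axis along the crank's x. The sleeve revolves freely on its pin, so it can be held with an unturning gripper while the crank goes round.
- screw_end (a point): Top of the screw end on the lift's mast, 193 mm above the table; it never rises or sinks. A 14 x 14 mm square, tapered in its last 5 mm, 23 mm long above a 34 mm round collar on which the crank's hub rests when seated (crank_hub is then 22 mm above this point). z up; x, y along the square's sides, turning with the screw: the crank fits at any of four angles.
- screw (a joint): Turn of the screw in rad, 0 at the start (deck at its lower stop, it cannot turn back from there), growing clockwise seen from above. Each full turn raises the deck 10 mm; at most 5 turns. It is stiff (about 0.12 N m, some 2 N at the handle) and stays where it is left. The crank has a few degrees of play on the square.
- deck_top (a point): Centre of the top of the lift's aluminium deck, 130 x 130 mm, 80 mm above the table at the start. z up, x away from the mast, y to the left; shelf and rack stand at its two y sides, 7 mm off. The mast, 50 x 66 mm and 163 mm tall, carries the screw 130 mm from this point on the robot's side.
- shelf_top (a point): Centre of the top of the empty ware shelf, a wooden board 160 mm (x) x 166 mm (y) on two blocks, axes parallel to the deck's, 155 mm from the deck's centre on its left or right (a low rack, 50 mm tall, with the two pots is on the other side). Its top is 98 to 113 mm above the table.
- dwelling_mid (a point): The fired-clay dwelling on the deck: a dome 50 mm tall with a dark round doorway, 0.35 to 0.6 kg. This point is on its axis, 25 mm above its underside; z up. Its round foot is 104 mm wide from 6 to 18 mm above the underside, bevelled below to 94 mm; the dome above is 90 mm wide and narrows upwards. Too wide to grasp: push it at the foot.
- vase: Bystander: squat clay vase, 72 mm in diameter, 70 mm tall, standing on the table at the side where the crank is not. Origin at its underside.
- jar: Bystander: white stoneware jar, 56 mm in diameter, 105 mm tall, standing on the table close to the mast, on the robot's left. Origin at its underside.
- pot_a: Bystander: clay pot, 58 mm in diameter, 40 mm tall, on the low rack. Origin at its underside.
- pot_b: Bystander: grey clay pot, 54 mm in diameter, 36 mm tall, on the low rack. Origin at its underside.
- dwelling: The same dwelling; origin at the centre of its underside.
Things that resemble listed ones, but are neither listed nor needed, are in the scene too. Of the things shaped like the part that bears crank_hub, the dark steel one is meant.

How it is judged:
By the outcome, as a careful person would: the job done as asked, in the order asked, and still so for the second after the job is handed in, with the robot touching nothing.
It also fails if it takes over 72 s, if anything falls off the work surface, if the arm or the gripper's body presses on something with over 40 N, if the wrist force passes 120 N, or if a joint passes its speed limit or range.

## Working session

There is one attempt and no reset: what is moved stays moved. The work goes in short steps, Python scripts to look and compute and a shell command to move; the robot and the scene stay as the last step left them, time stands still between calls to the robot, and variables do not carry over. Pictures are saved under pics/ and viewed, at most 12 in all, crops included, and the job is handed in when it is done.

```bash
mkdir -p pics; ls; cat > h.py <<'E'
import numpy as np,cv2,json
from scipy.spatial.transform import Rotation as R
from plant import robot
def cam(n):
    s=robot.read_state(); p=robot.read_camera(n)
    if n=="wrist":
        T=np.eye(4);T[:3,:3]=R.from_rotvec(s["orientation"]).as_matrix();T[:3,3]=s["tool_pos"]
        M=np.linalg.inv(T@np.array(p["T_tool_cam"]))
    else:
        M=np.eye(4);M[:3,:3]=R.from_rotvec(np.ravel(p["rvec"])).as_matrix();M[:3,3]=np.ravel(p["tvec"])
    p["M"]=M;return p
def proj(p,X):
    X=np.atleast_2d(X);c=X@p["M"][:3,:3].T+p["M"][:3,3]
    return np.c_[p["fx"]*c[:,0]/c[:,2]+p["cx"],p["fy"]*c[:,1]/c[:,2]+p["cy"]]
def atz(p,uv,z):
    uv=np.atleast_2d(np.array(uv,float));d=np.c_[(uv[:,0]-p["cx"])/p["fx"],(uv[:,1]-p["cy"])/p["fy"],np.ones(len(uv))]
    Rm=p["M"][:3,:3];o=-Rm.T@p["M"][:3,3];d=d@Rm
    return o+d*((z-o[2])/d[:,2])[:,None]
def save(p,f,box=None,sc=1):
    im=p["frame"][:,:,::-1].copy()
    if box: im=im[box[1]:box[3],box[0]:box[2]]
    cv2.imwrite("pics/"+f,cv2.resize(im,None,fx=sc,fy=sc,interpolation=cv2.INTER_CUBIC))
def tool(target,rot=None):
    "shift in tool axes for world target, as share"
    s=robot.read_state();Rm=R.from_rotvec(s["orientation"]).as_matrix()
    return Rm.T@(np.array(target)-s["tool_pos"])
E
cat > a.py <<'E'
from h import *
ims=[]
for n in ("scene","side"):
    p=cam(n);save(p,n+"0.png",None,1.25)
    print(n,p["fx"],np.round(-p["M"][:3,:3].T@p["M"][:3,3],3))
    for k in ("crank_hub","deck_top","dwelling","vase","jar","pot_a","screw"):
        for r in robot.regions_of(p,k)[:3]: print(k,round(r["conf"],2),np.round(r["rect"]),r["mask"].sum())
s=robot.read_state();print(s["t"],R.from_rotvec(s["orientation"]).as_matrix().round(3),s["force"])
E
python3 a.py
```

```text
pics
scene 481.8839443285786 [ 1.045 -0.898  0.832]
crank_hub 0.94 [320. 159. 350. 187.] 379
crank_hub 0.77 [359. 169. 369. 204.] 264
crank_hub 0.66 [354. 190. 433. 256.] 2467
deck_top 0.8 [324. 225. 401. 267.] 1254
dwelling 0.69 [343. 220. 389. 254.] 1081
vase 0.75 [200. 262. 228. 295.] 698
vase 0.66 [321. 159. 348. 185.] 396
jar 0.75 [324. 192. 342. 222.] 195
pot_a 0.74 [339. 277. 360. 307.] 491
pot_a 0.58 [312. 262. 334. 287.] 424
screw 0.44 [320. 187. 333. 228.] 176
screw 0.19 [336. 280. 364. 306.] 527
side 465.99385324963293 [-0.11   0.804  0.695]
crank_hub 0.97 [243. 309. 292. 351.] 1097
crank_hub 0.73 [225. 274. 245. 326.] 806
crank_hub 0.62 [313. 278. 359. 324.] 952
deck_top 0.66 [245. 193. 310. 224.] 579
deck_top 0.53 [238. 311. 293. 352.] 1134
dwelling 0.6 [255. 180. 294. 210.] 899
vase 0.82 [402. 189. 425. 217.] 519
vase 0.21 [242. 311. 295. 352.] 1184
jar 0.96 [287. 224. 308. 271.] 964
pot_a 0.5 [294. 166. 312. 182.] 222
pot_a 0.49 [246. 192. 307. 225.] 593
pot_a 0.47 [287. 224. 309. 269.] 922
screw 0.71 [306. 177. 320. 189.] 124
0.8 [[ 0.902  0.431  0.   ]
 [ 0.431 -0.902 -0.   ]
 [ 0.     0.    -1.   ]] [-0.17479552  0.13036956  0.09915091]
```

View pics/scene0.png

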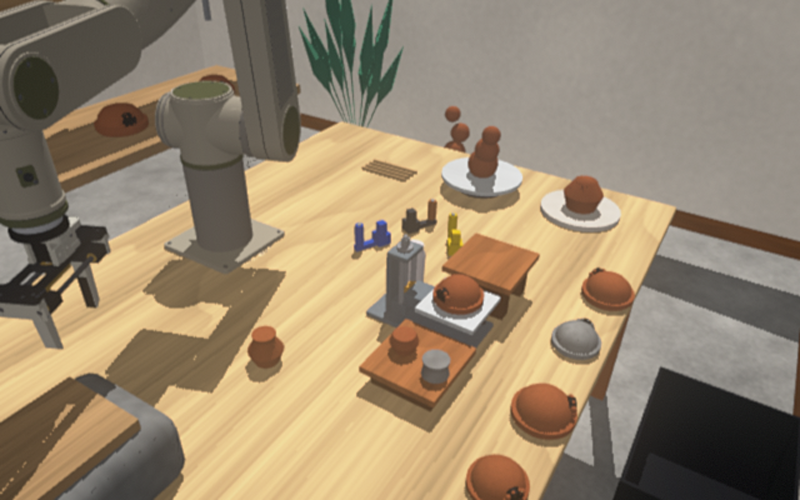

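View pics/side0.png

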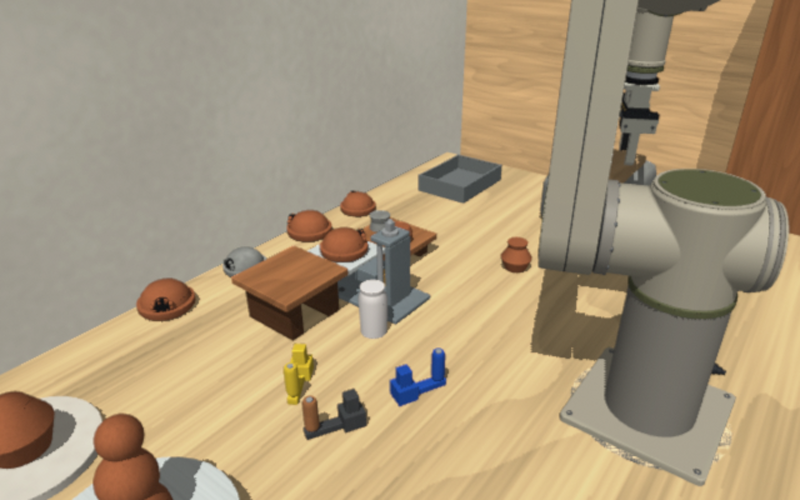

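The scene shows the dark crank with the brown handle at (418,215), between the blue and yellow look-alikes. The lift mast top is at (404,240), the shelf is behind and left of the lift, and the rack with the two pots is on the right. The side view shows the crank at (335,415), the jar at (372,308) and the vase at (516,255).

```bash
cat > b.py <<'E'
from h import *
a=cam("scene");b=cam("side")
print("hub top",atz(a,[328,169],.06),atz(b,[281,313],.06))
print("grip top",atz(a,[346,162],.072),atz(b,[248,319],.072))
def tri(u,v):
    f=[]
    A=[]
    for p,x in((a,u),(b,v)):
        P=np.diag([1,1,1])@np.array([[p["fx"],0,p["cx"]],[0,p["fy"],p["cy"]],[0,0,1]])@p["M"][:3];A.append(P)
    X=cv2.triangulatePoints(A[0],A[1],np.array(u,float),np.array(v,float)).ravel();return X[:3]/X[3]
print("screw",tri([323,189],[311,178]))
for r in robot.regions_of(a,"dwelling")[:1]+robot.regions_of(b,"dwelling")[:1]: print(r["rect"])
print("jar",atz(b,[298,228],.105),"vase",atz(a,[211,264],.07))
print("shelf corners",atz(a,np.array([[444,265],[483,235],[539,259],[502,288]])/1.25,.105).round(3))
print("deck",atz(a,np.array([[413,313],[500,298],[473,329]])/1.25,.08).round(3))
E
python3 b.py
```

```text
hub top [[0.36564902 0.30479767 0.06      ]] [[0.36993002 0.30540323 0.06      ]]
grip top [[0.40184247 0.35992203 0.072     ]] [[0.39994277 0.36449578 0.072     ]]
screw [0.52343129 0.00824771 0.1895317 ]
[342.7, 219.0, 389.3, 253.2]
[255.7, 182.0, 291.0, 211.1]
jar [[0.49364934 0.10167267 0.105     ]] vase [[ 0.37679167 -0.26849156  0.07      ]]
shelf corners [[0.586 0.072 0.105]
 [0.604 0.232 0.105]
 [0.749 0.208 0.105]
 [0.724 0.064 0.105]]
deck [[ 0.597 -0.078  0.08 ]
 [ 0.723  0.062  0.08 ]
 [ 0.719 -0.057  0.08 ]]
```

```bash
cat > c.py <<'E'
from h import *
import sys
p=robot.read_camera("wrist");print(np.array(p["T_tool_cam"]).round(3),p["fx"])
for t in([.42,-.25,.40],[.45,.03,.40]):print(tool(t).round(3))
E
python3 c.py
```

```text
[[-0.    -0.958 -0.288  0.081]
 [ 1.    -0.    -0.     0.   ]
 [ 0.    -0.288  0.958 -0.152]
 [ 0.     0.     0.     1.   ]] 285.4144857950566
[ 0.271 -0.193 -0.167]
[ 0.419 -0.433 -0.167]
```

```bash
python3 -m handwheel '[[-1,0.27,-0.19,-0.167,0,0,0],[-1,0.27,-0.19,-0.167,0,0,0],[-1,0.27,-0.19,-0.167,0,0,0],[-1,0.27,-0.19,-0.167,0,0,0],[-1,0.27,-0.19,-0.167,0,0,0],[-1,0.27,-0.19,-0.167,0,0,0],[-1,0.46,-0.41,-0.167,0,0,0.142],[-1,0.46,-0.41,-0.167,0,0,0.142],[-1,0.46,-0.41,-0.167,0,0,0.142],[-1,0.46,-0.41,-0.167,0,0,0.142],[-1,0.46,-0.41,-0.167,0,0,0.142],[-1,0.46,-0.41,-0.167,0,0,0.142]]'
cat > d.py <<'E'
from h import *
p=cam("wrist");save(p,"w1.png",None,1.25)
np.save("w1.npy",{k:p[k] for k in("frame","M","fx","fy","cx","cy")},allow_pickle=True)
s=robot.read_state();print(s["t"],s["tool_pos"],s["q"])
for k in ("crank_hub","deck_top","dwelling","jar","screw","shelf_top"):
    for r in robot.regions_of(p,k)[:2]: print(k,round(r["conf"],2),np.round(r["rect"]))
E
python3 d.py
```

```text
t: 2.55
tool_pos: [0.4972, 0.0306, 0.3994]
orientation: [-3.141, -0.008, 0.0]
force: [-0.8, -0.1, 0.5]
opening: 0.0928
gripper_force: 0.0
2.6 [0.49701192 0.02861905 0.39949821] [-4.54459894e-02 -1.51523406e-01  1.46732032e+00 -8.83715241e-05
  1.82615649e+00  1.52186339e+00]
crank_hub 0.93 [135. 134. 194. 178.]
crank_hub 0.83 [215. 223. 265. 266.]
deck_top 0.57 [292.   7. 379. 131.]
dwelling 0.92 [296.  14. 368.  92.]
jar 0.65 [256. 145. 289. 181.]
screw 0.57 [326. 135. 349. 159.]
screw 0.37 [298.  17. 370.  93.]
shelf_top 0.83 [168.   2. 286. 107.]
```

View pics/w1.png

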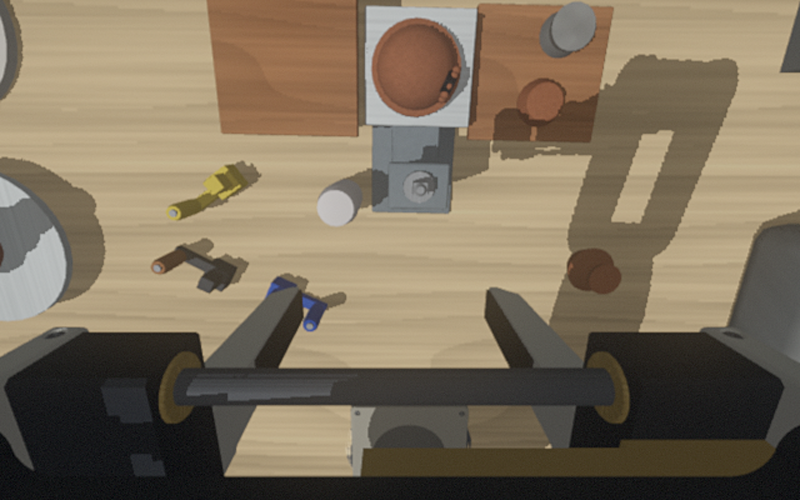

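The wrist view shows the deck with the dwelling at (418,68), the shelf at left (285,70), the screw end at (421,186), the jar at (338,204) and the dark crank with its hub at (215,275) and handle at (160,266). I'll go closer to the screw to get its angle.

```bash
cat > e.py <<'E'
from h import *
p=np.load("w1.npy",allow_pickle=True).item()
print("screw",atz(p,np.array([[421,183]])/1.25,.193))
c=atz(p,np.array([[365,7],[477,10],[469,126],[367,123]])/1.25,.08);print("deck",c.round(4),c.mean(0))
c=atz(p,np.array([[357,137],[221,133]])/1.25,.105);print("shelf near",c.round(4))
print("hub",atz(p,np.array([210,280])/1.25,.06),atz(p,np.array([160,267])/1.25,.072))
print("jar",atz(p,np.array([339,204])/1.25,.105))
i1=cv2.resize(p["frame"][125:175,310:370],None,fx=7,fy=7,interpolation=cv2.INTER_CUBIC)
i2=cv2.resize(p["frame"][190:240,115:195],None,fx=7,fy=7,interpolation=cv2.INTER_CUBIC)[:, :370]
cv2.imwrite("pics/crop1.png",np.hstack([i1,i2])[:,:,::-1])
E
python3 e.py
```

```text
screw [[0.53662492 0.00413124 0.193     ]]
deck [[ 0.7232  0.0653  0.08  ]
 [ 0.7208 -0.0634  0.08  ]
 [ 0.5944 -0.0625  0.08  ]
 [ 0.5973  0.065   0.08  ]] [0.65892992 0.00110615 0.08      ]
shelf near [[0.5804 0.0755 0.105 ]
 [0.5841 0.2375 0.105 ]]
hub [[0.37702309 0.30249749 0.06      ]] [[0.40152028 0.3644766  0.072     ]]
jar [[0.49951349 0.10012655 0.105     ]]
```

View pics/crop1.png

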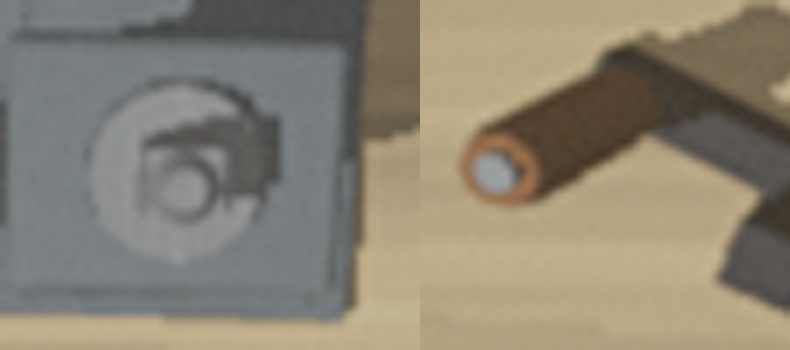

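```bash
python3 -m handwheel '[[-1,0.018,0.025,0.155,0,0,0],[-1,0.018,0.025,0.155,0,0,0],[-1,0.018,0.025,0.155,0,0,0],[-1,0.018,0.025,0.155,0,0,0]]'
cat > f.py <<'E'
from h import *
p=cam("wrist")
np.save("w2.npy",{k:p[k] for k in("frame","M","fx","fy","cx","cy")},allow_pickle=True)
u=proj(p,[.536,.004,.193])[0];print(u)
x0,y0=int(u[0])-40,int(u[1])-36
print(x0,y0);i=p["frame"][y0:y0+72,x0:x0+80]
cv2.imwrite("pics/crop2.png",cv2.resize(i,None,fx=8,fy=8,interpolation=cv2.INTER_CUBIC)[:,:,::-1])
E
python3 f.py
```

```text
t: 3.4
tool_pos: [0.513, 0.0009, 0.2415]
orientation: [-3.141, 0.004, 0.01]
force: [0.2, 0.2, -0.3]
opening: 0.0932
gripper_force: 0.0
[311.12073387 194.26575956]
271 158
```

View pics/crop2.png

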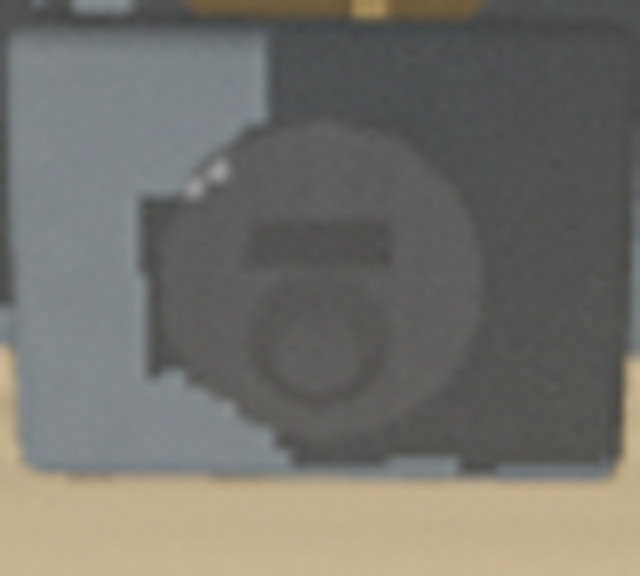

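The square's dark far face runs level from (245,222) to (392,220) and its top centre is at (320,345). The square is therefore aligned with the image axes.

```bash
cat > g.py <<'E'
from h import *
p=np.load("w2.npy",allow_pickle=True).item()
print("screw",atz(p,[311,201.1],.193))
c=atz(p,[271+248/8,158+222/8],.17);d=atz(p,[271+390/8,158+221/8],.17);print(c,d)
s=robot.read_state();print(R.from_rotvec(s["orientation"]).as_matrix().round(4),s["tool_pos"],s["q"])
# view pose above crank, tool x along 62deg
e=np.array([np.cos(1.1),np.sin(1.1)])
for t in([.50,.1,.36],[.36,.26,.30]):print(tool(t).round(3))
E
python3 g.py
```

```text
screw [[0.5307614  0.00412272 0.193     ]]
[[0.53634604 0.01165654 0.17      ]] [[ 0.53641523 -0.00265245  0.17      ]]
[[ 1.0e+00 -2.0e-03 -1.9e-03]
 [-2.0e-03 -1.0e+00  2.0e-04]
 [-1.9e-03 -2.0e-04 -1.0e+00]] [0.51437063 0.00116526 0.24434098] [-9.74595495e-02 -1.05640109e-01  1.70493694e+00  2.95587727e-05
  1.54417843e+00  1.47528844e+00]
[-0.015 -0.099 -0.116]
[-0.155 -0.259 -0.055]
```

```bash
python3 -m handwheel '[[-1,-0.142,-0.303,0.03,0,0,-0.344],[-1,-0.142,-0.303,0.03,0,0,-0.344],[-1,-0.142,-0.303,0.03,0,0,-0.344],[-1,-0.142,-0.303,0.03,0,0,-0.344],[-1,-0.142,-0.303,0.03,0,0,-0.344],[-1,-0.142,-0.303,0.03,0,0,-0.344],[-1,-0.142,-0.303,0.03,0,0,-0.344],[-1,-0.142,-0.303,0.03,0,0,-0.344]]'
cat > f.py <<'E'
from h import *
p=cam("wrist")
np.save("w3.npy",{k:p[k] for k in("frame","M","fx","fy","cx","cy")},allow_pickle=True)
x0,y0=220,130;i=p["frame"][130:280,220:420]
for r in robot.regions_of(p,"crank_hub"):print(r["conf"],r["rect"])
cv2.imwrite("pics/crop3.png",cv2.resize(i,None,fx=4,fy=4,interpolation=cv2.INTER_CUBIC)[:,:,::-1])
E
python3 f.py
```

```text
t: 4.45
tool_pos: [0.3742, 0.3049, 0.2166]
orientation: [2.696, 1.612, 0.004]
force: [0.2, -0.9, 0.2]
opening: 0.0927
gripper_force: 0.0
0.95 [368.5, 107.6, 455.3, 165.1]
0.58 [309.0, 228.1, 340.4, 293.0]
0.56 [289.9, 112.1, 322.0, 192.9]
```

View pics/crop3.png

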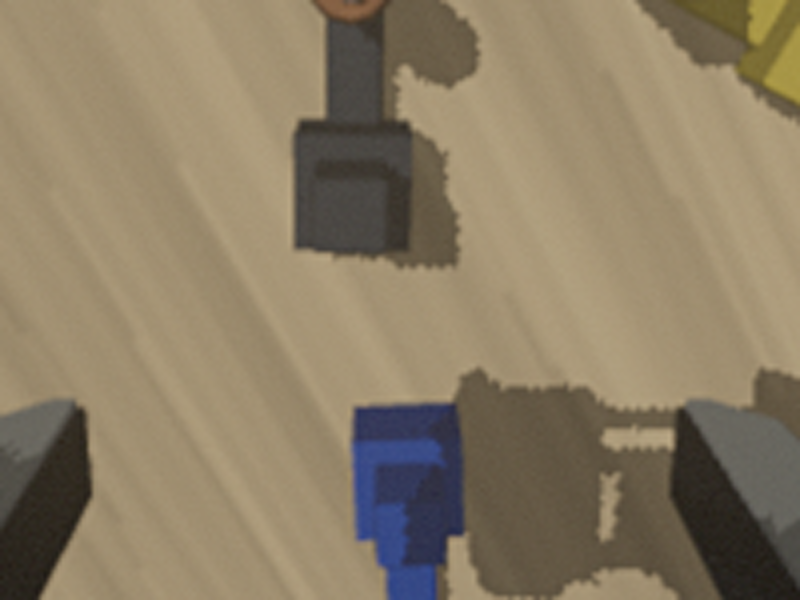

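The block top spans (315–388, 178–247) in the crop, and the arm runs nearly straight up to the handle at (350,0).

```bash
cat > g.py <<'E'
from h import *
p=np.load("w3.npy",allow_pickle=True).item()
f=lambda x,y:[220+x/4,130+y/4]
h=atz(p,f(351.5,213),.06)[0];print("hub",h)
a=atz(p,[f(328,105),f(382,105)],.014).mean(0)
l=atz(p,[f(298,125),f(411,125)],.03);k=atz(p,[f(296,247),f(408,250)],.03)
print(a,l.mean(0),k.mean(0))
m=(l.mean(0)+k.mean(0))/2;print("hub mid",m)
for v in(a-m,l.mean(0)-k.mean(0),l[0]-k[0],l[1]-k[1]):print(np.degrees(np.arctan2(v[1],v[0])))
g=atz(p,[(289.9+322)/2,119],.072);print("grip top?",g)
s=robot.read_state();Rm=R.from_rotvec(s["orientation"]).as_matrix();print(s["tool_pos"],np.degrees(np.arctan2(Rm[1,0],Rm[0,0])))
print(tool([h[0],h[1],.1]).round(4),tool([m[0],m[1],.04]).round(4))
E
python3 g.py
```

```text
hub [0.37045027 0.3123343  0.06      ]
[0.38164035 0.33263363 0.014     ] [0.38006033 0.32941334 0.03      ] [0.36107876 0.29622992 0.03      ]
hub mid [0.37056954 0.31282163 0.03      ]
60.80385159566541
60.22960147648018
59.630267333702896
60.81432889777808
grip top? [[0.40216536 0.37380344 0.072     ]]
[0.37414401 0.30428005 0.21576716] 61.71259757969664
[ 0.0052 -0.0072  0.1158] [ 0.0056 -0.0074  0.1758]
```

```bash
python3 -m handwheel '[[-1,0.005,-0.007,0.1,0,0,0.007],[-1,0.005,-0.007,0.15,0,0,0.007],[-1,0.005,-0.007,0.168,0,0,0.007],[-1,0.005,-0.007,0.168,0,0,0.007],[1,0.005,-0.007,0.168,0,0,0.007],[1,0.005,-0.007,0.168,0,0,0.007],[1,0.005,-0.007,0.168,0,0,0.007],[1,0.005,-0.007,0.168,0,0,0.007],[1,0.005,-0.007,0.168,0,0,0.007]]' 40
```

```text
t: 5.68
tool_pos: [0.3693, 0.3128, 0.0469]
orientation: [-2.712, -1.586, -0.001]
force: [0.1, 0.2, 0.4]
opening: 0.0475
gripper_force: 0.0
```

```bash
python3 -m handwheel '[[1,0,0,0,0,0,0],[1,0,0,0,0,0,0],[1,0,0,0,0,0,0],[1,0,0,0,0,0,0]]' 40
```

```text
t: 6.18
tool_pos: [0.3691, 0.3127, 0.0465]
orientation: [-2.712, -1.586, 0.0]
force: [0.4, -0.1, -1.1]
opening: 0.0215
gripper_force: 40.0
```

```bash
python3 -m handwheel '[[1,0,0,-0.06,0,0,0],[1,0,0,-0.12,0,0,0],[1,0,0,-0.18,0,0,0],[1,-0.04,0.06,-0.225,0,0,-0.03],[1,-0.08,0.12,-0.225,0,0,-0.06],[1,-0.12,0.18,-0.225,0,0,-0.1],[1,-0.15,0.23,-0.225,0,0,-0.13],[1,-0.18,0.275,-0.225,0,0,-0.158],[1,-0.19,0.292,-0.225,0,0,-0.158],[1,-0.19,0.292,-0.225,0,0,-0.158],[1,-0.19,0.292,-0.225,0,0,-0.158]]'
cat > f.py <<'E'
from h import *
p=cam("wrist");s=robot.read_state()
Rm=R.from_rotvec(s["orientation"]).as_matrix();print(s["tool_pos"],np.degrees(np.arctan2(Rm[1,0],Rm[0,0])),s["q"].round(2) if hasattr(s["q"],"round") else s["q"])
print(tool([.530,.0036,.25]))
b=cam("side");a=cam("scene")
i=[]
for q,c in((a,(325,180)),(b,(311,175))):
    i.append(cv2.resize(q["frame"][c[1]-45:c[1]+45,c[0]-32:c[0]+32],None,fx=6,fy=6,interpolation=cv2.INTER_CUBIC))
cv2.imwrite("pics/crop4.png",np.hstack(i)[:,:,::-1])
for q in(a,b):print(proj(q,[.530,.0042,.193]))
np.save("ab.npy",[{k:p[k] for k in("frame","M","fx","fy","cx","cy")} for p in(a,b)],allow_pickle=True)
E
python3 f.py
```

```text
t: 7.55
tool_pos: [0.5301, 0.0041, 0.2709]
orientation: [-2.239, -2.202, 0.001]
force: [-0.2, 1.2, -2.4]
opening: 0.0218
gripper_force: 40.0
[0.53008929 0.00467304 0.27118312] 89.10986987423676 [-0.09 -0.07  1.62  0.    1.59 -0.07]
[-1.08414233e-03 -5.03605787e-05  2.11826795e-02]
[[325.34846557 189.17041196]]
[[310.89410874 175.55453363]]
```

View pics/crop4.png

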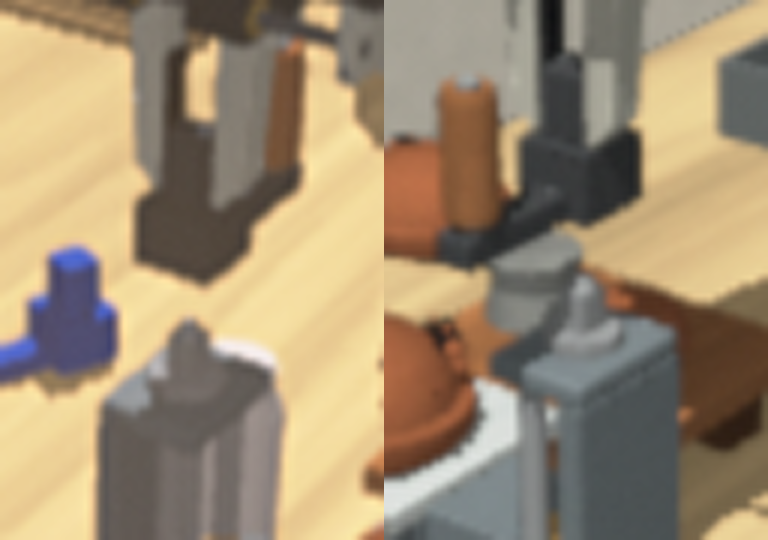

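Crank sits upright over the screw end (scene 190,320; side 587,290). I'll descend onto it.

```bash
python3 -m handwheel '[[1,-0.001,0,0.025,0,0,0],[1,-0.001,0,0.032,0,0,0],[1,-0.001,0,0.037,0,0,0],[1,-0.001,0,0.040,0,0,0],[1,-0.001,0,0.040,0,0,0]]'
```

```text
t: 8.32
tool_pos: [0.5307, 0.0036, 0.2341]
orientation: [2.238, 2.204, 0.002]
force: [-6.9, 2.3, 8.3]
opening: 0.022
gripper_force: 40.0
```

```bash
python3 -m handwheel '[[1,0,-0.0015,0,0,0,0],[1,0,-0.0015,0.002,0,0,0],[1,0,-0.0015,0.002,0,0,0]]'
```

```text
t: 8.7
tool_pos: [0.5303, 0.0036, 0.2337]
orientation: [2.236, 2.202, 0.006]
force: [-6.3, 3.0, 16.1]
opening: 0.0217
gripper_force: 40.0
```

```bash
python3 -m handwheel '[[1,0.0005,-0.0015,-0.002,0,0,0],[1,0.0005,-0.0025,-0.002,0,0,0],[1,0.0005,-0.0025,0,0,0,0],[1,0.0005,-0.0025,0.003,0,0,0],[1,0.0005,-0.0025,0.003,0,0,0]]'
```

```text
t: 9.32
tool_pos: [0.5278, 0.0045, 0.2275]
orientation: [2.238, 2.203, 0.005]
force: [5.2, 5.3, 2.1]
opening: 0.0218
gripper_force: 40.0
```

```bash
python3 -m handwheel '[[1,0.001,0.001,0.002,0,0,0],[1,0.001,0.001,0.006,0,0,0],[1,0.001,0.001,0.010,0,0,0],[1,0.001,0.001,0.010,0,0,0]]'
```

```text
t: 9.82
tool_pos: [0.5279, 0.0047, 0.2165]
orientation: [2.239, 2.204, 0.001]
force: [3.7, 3.5, -0.7]
opening: 0.0218
gripper_force: 40.0
```

```bash
python3 -m handwheel '[[-1,0,0,0,0,0,0],[-1,0,0,0,0,0,0],[-1,0,0,0,0,0,0],[-1,0,0,-0.05,0,0,0],[-1,0,0,-0.085,0,0,0],[0,0.05,0.045,-0.085,0,0,0],[1,0.1,0.09,-0.085,0,0,0],[1,0.154,0.132,-0.06,0,0,0],[1,0.154,0.132,0.0,0,0,0],[1,0.154,0.132,0.05,0,0,0],[1,0.154,0.132,0.08,0,0,0],[1,0.154,0.132,0.086,0,0,0],[1,0.154,0.132,0.092,0,0,0],[1,0.154,0.132,0.096,0,0,0],[1,0.154,0.132,0.098,0,0,0],[1,0.154,0.132,0.098,0,0,0]]' 20
python3 - <<'E'
from h import *
a=cam("scene");b=cam("side");s=robot.read_state();print(s["tool_pos"],s["force"])
i=[]
for q,c in((a,(355,200)),(b,(300,205))):
    i.append(cv2.resize(q["frame"][c[1]-50:c[1]+50,c[0]-40:c[0]+40],None,fx=5,fy=5,interpolation=cv2.INTER_CUBIC))
cv2.imwrite("pics/crop5.png",np.hstack(i)[:,:,::-1])
E
```

```text
t: 11.82
tool_pos: [0.6624, 0.1563, 0.1194]
orientation: [2.239, 2.203, 0.001]
force: [0.3, 0.3, -0.3]
opening: 0.0007
gripper_force: 0.0
[0.662323   0.15636795 0.1192174 ] [ 0.36067355 -0.48524741  0.05458929]
```

View pics/crop5.png

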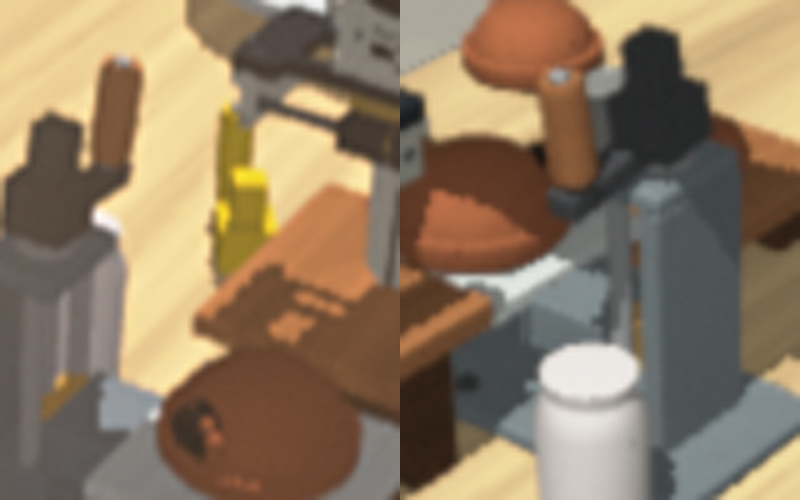

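The crank is seated on the mast with its handle to the left. The tips are at 0.105 with no contact yet, so I'll keep probing down.

```bash
python3 -m handwheel '[[1,0,0,0.003,0,0,0],[1,0,0,0.005,0,0,0],[1,0,0,0.007,0,0,0],[1,0,0,0.0075,0,0,0],[1,0,0,0.0075,0,0,0]]'; python3 -c "
from h import *
s=robot.read_state();print(s['tool_pos'],s['force'],robot.tip_reach)"
```

```text
t: 12.55
tool_pos: [0.662, 0.1563, 0.113]
orientation: [2.239, 2.204, 0.0]
force: [-8.0, -1.1, 12.4]
opening: 0.0005
gripper_force: 6.3
[0.66198317 0.15632615 0.11302654] [-8.0364353  -1.1131028  12.40742314] 0.014
```

```bash
python3 -m handwheel '[[0.1,0,0,-0.06,0,0,0],[0.1,0,0,-0.12,0,0,0],[0.1,-0.02,-0.04,-0.167,0,0,0],[0.1,-0.05,-0.08,-0.167,0,0,0],[0.1,-0.088,-0.131,-0.167,0,0,0],[0.1,-0.088,-0.131,-0.167,0,0,0],[0.1,-0.088,-0.131,-0.167,0,0,0],[0.1,-0.088,-0.131,-0.125,0,0,0],[0.1,-0.088,-0.131,-0.1,0,0,0],[0.1,-0.088,-0.131,-0.1,0,0,0],[1,-0.088,-0.131,-0.1,0,0,0],[1,-0.088,-0.131,-0.1,0,0,0],[1,-0.088,-0.131,-0.1,0,0,0],[1,-0.088,-0.131,-0.1,0,0,0]]' 15
```

```text
t: 14.3
tool_pos: [0.5303, 0.0708, 0.2123]
orientation: [2.238, 2.203, 0.003]
force: [-0.7, 2.5, 3.0]
opening: 0.0236
gripper_force: 14.9
```

```bash
python3 -m handwheel '[[1,-0.0032,0.0201,0,0,0,0],[1,-0.0124,0.0382,0,0,0,0],[1,-0.0268,0.0526,0,0,0,0],[1,-0.0449,0.0618,0,0,0,0],[1,-0.065,0.065,0,0,0,0],[1,-0.0851,0.0618,0,0,0,0],[1,-0.1032,0.0526,0,0,0,0],[1,-0.1176,0.0382,0,0,0,0],[1,-0.1268,0.0201,0,0,0,0],[1,-0.13,0,0,0,0,0],[1,-0.1268,-0.0201,0,0,0,0],[1,-0.1176,-0.0382,0,0,0,0],[1,-0.1032,-0.0526,0,0,0,0],[1,-0.0851,-0.0618,0,0,0,0],[1,-0.065,-0.065,0,0,0,0],[1,-0.0449,-0.0618,0,0,0,0],[1,-0.0268,-0.0526,0,0,0,0],[1,-0.0124,-0.0382,0,0,0,0],[1,-0.0032,-0.0201,0,0,0,0],[1,0,0,0,0,0,0]]'
```

```text
t: 16.8
tool_pos: [0.5302, 0.0719, 0.2126]
orientation: [-2.238, -2.205, -0.003]
force: [-2.2, -0.1, 6.0]
opening: 0.024
gripper_force: 15.0
```

```bash
python3 -m handwheel '[[1,-0.0032,0.0201,0,0,0,0],[1,-0.0124,0.0382,0,0,0,0],[1,-0.0268,0.0526,0,0,0,0],[1,-0.0449,0.0618,0,0,0,0],[1,-0.065,0.065,0,0,0,0],[1,-0.0851,0.0618,0,0,0,0],[1,-0.1032,0.0526,0,0,0,0],[1,-0.1176,0.0382,0,0,0,0],[1,-0.1268,0.0201,0,0,0,0],[1,-0.13,0,0,0,0,0],[1,-0.1268,-0.0201,0,0,0,0],[1,-0.1176,-0.0382,0,0,0,0],[1,-0.1032,-0.0526,0,0,0,0],[1,-0.0851,-0.0618,0,0,0,0],[1,-0.065,-0.065,0,0,0,0],[1,-0.0449,-0.0618,0,0,0,0],[1,-0.0268,-0.0526,0,0,0,0],[1,-0.0099,-0.0345,0,0,0,0],[1,-0.0099,-0.0345,0,0,0,0]]'
cat > pix.py <<'E'
from h import *
a=cam("scene");b=cam("side");s=robot.read_state();print(s["tool_pos"],s["force"])
i=[]
for q,c in((a,(365,215)),(b,(285,205))):
    i.append(cv2.resize(q["frame"][c[1]-50:c[1]+50,c[0]-40:c[0]+40],None,fx=5,fy=5,interpolation=cv2.INTER_CUBIC))
cv2.imwrite("pics/crop6.png",np.hstack(i)[:,:,::-1])
E
python3 pix.py
```

```text
t: 19.18
tool_pos: [0.4961, 0.0622, 0.2123]
orientation: [2.237, 2.205, 0.003]
force: [-1.3, 3.9, 6.6]
opening: 0.0233
gripper_force: 15.0
[0.49562739 0.06184019 0.21240284] [-1.77700206  4.7823454   6.42092343]
```

View pics/crop6.png

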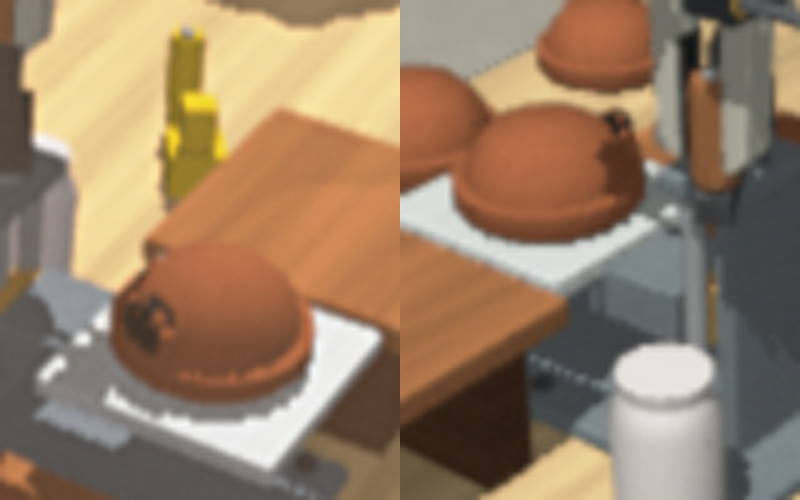

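Deck looks level with the shelf in both views. I'll release the handle, retreat, and look at and probe the deck.

```bash
python3 -m handwheel '[[0.1,0,0,0,0,0,0],[0.1,0,0,0,0,0,0],[0.1,0,0,0,0,0,0],[0.1,0,0,-0.05,0,0,0],[0.1,0,0,-0.09,0,0,0],[1,-0.03,0.06,-0.09,0,0,0],[1,-0.06,0.12,-0.09,0,0,0],[1,-0.09,0.17,-0.06,0,0,0],[1,-0.113,0.213,-0.02,0,0,0],[1,-0.113,0.213,0.02,0,0,0],[1,-0.113,0.213,0.02,0,0,0]]'
cat > v.py <<'E'
from h import *
p=cam("wrist");s=robot.read_state();print(s["tool_pos"])
save(p,"w7.png")
np.save("w7.npy",{k:p[k] for k in("frame","M","fx","fy","cx","cy")},allow_pickle=True)
for r in robot.regions_of(p,"dwelling"):print(r["conf"],r["rect"])
for q in(cam("scene"),cam("side")):
    for r in robot.regions_of(q,"dwelling")[:2]:
        l,t,rr,b=r["rect"];print(r["conf"],r["rect"],atz(q,[(l+rr)/2,(t+b)/2],.120))
E
python3 v.py
```

```text
t: 20.65
tool_pos: [0.7031, -0.0556, 0.1843]
orientation: [-2.234, -2.196, 0.011]
force: [-0.5, 0.6, 0.1]
opening: 0.0003
gripper_force: 0.0
[ 0.70448125 -0.05527767  0.18862448]
0.97 [184.7, 63.4, 320.4, 206.1]
0.69 [347.7, 212.5, 388.3, 246.3] [[0.65802624 0.00162195 0.12      ]]
0.87 [253.3, 174.0, 292.8, 203.1] [[0.65558138 0.00919062 0.12      ]]
```

View pics/w7.png

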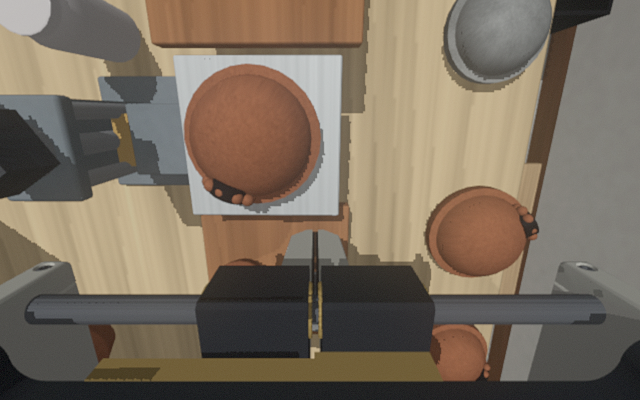

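The wrist view shows the dwelling's foot centred near (253,133) and the deck corners at (175,56), (341,55), (340,214) and (191,215). The shelf's near edge is at row 45 and the finger tip at (316,235).

```bash
python3 - <<'E'
from h import *
p=np.load("w7.npy",allow_pickle=True).item()
c=atz(p,[[175,56],[341,55],[340,214],[191,215]],.099);print(c.round(4),c.mean(0))
print("dw",atz(p,[[184.7,133],[320.4,133],[253,66],[253,133]],.114).round(4))
print("shelf",atz(p,[[157,46],[361,45]],.099).round(4))
t=c.mean(0)+np.array([.048,-.057,0]);print(t,tool([t[0],t[1],.122]))
E
```

```text
[[ 0.5991  0.0671  0.099 ]
 [ 0.7249  0.0654  0.099 ]
 [ 0.7252 -0.0619  0.099 ]
 [ 0.593  -0.0611  0.099 ]] [0.6605395  0.00237604 0.099     ]
dw [[0.6049 0.0109 0.114 ]
 [0.7086 0.0092 0.114 ]
 [0.661  0.0569 0.114 ]
 [0.6572 0.0101 0.114 ]]
shelf [[0.5865 0.0742 0.099 ]
 [0.7397 0.0719 0.099 ]]
[ 0.7085395  -0.05462396  0.099     ] [0.0004262  0.00084144 0.07302668]
```

```bash
python3 -m handwheel '[[1,0,0.003,0.05,0,0,0],[1,0,0.003,0.066,0,0,0],[1,0,0.003,0.073,0,0,0],[1,0,0.003,0.076,0,0,0],[1,0,0.003,0.079,0,0,0],[1,0,0.003,0.081,0,0,0],[1,0,0.003,0.081,0,0,0],[1,0,0.003,0.081,0,0,0]]'; python3 -c "
from h import *
s=robot.read_state();print(s['tool_pos'],s['force'],robot.tip_reach)"
```

```text
t: 21.95
tool_pos: [0.7101, -0.0555, 0.1131]
orientation: [2.238, 2.202, 0.003]
force: [-4.8, 0.1, 10.1]
opening: 0.0002
gripper_force: 4.7
[ 0.71011791 -0.05549542  0.11314012] [-4.8152634   0.06331698 10.09804463] 0.014
```

The deck probe contacts at 0.1131, against 0.1130 on the shelf, so they are flush. Now I'll set up behind the dwelling.

```bash
python3 -m handwheel '[[1,0,0,-0.03,0,0,0],[-0.08,-0.014,-0.02,-0.05,0,0,0],[-0.08,-0.014,-0.053,-0.05,0,0,0],[-0.08,-0.014,-0.053,-0.05,0,0,0],[-0.08,-0.014,-0.053,-0.05,0,0,0],[-0.08,-0.014,-0.053,-0.05,0,0,0],[-0.08,-0.014,-0.053,-0.03,0,0,0],[-0.08,-0.014,-0.053,-0.011,0,0,0],[-0.08,-0.014,-0.053,-0.011,0,0,0]]'
```

```text
t: 23.08
tool_pos: [0.6537, -0.0681, 0.1169]
orientation: [-2.235, -2.2, 0.006]
force: [0.1, -0.6, 0.1]
opening: 0.0502
gripper_force: 0.0
```

```bash
python3 -m handwheel '[[-0.08,0,0.003,-0.003,0,0,0],[-0.08,0,0.003,-0.003,0,0,0]]'
```

```text
t: 23.32
tool_pos: [0.66, -0.0687, 0.1255]
orientation: [2.238, 2.202, 0.002]
force: [-0.3, -0.4, 0.5]
opening: 0.0501
gripper_force: 0.0
```

```bash
python3 -m handwheel '[[-0.08,0.008,0,0.002,0,0,0],[-0.08,0.016,0,0.002,0,0,0],[-0.08,0.024,0,0.002,0,0,0],[-0.08,0.032,0,0.002,0,0,0],[-0.08,0.040,0,0.002,0,0,0],[-0.08,0.049,0,0.002,0,0,0],[-0.08,0.058,0,0.002,0,0,0],[-0.08,0.067,0,0.002,0,0,0],[-0.08,0.076,0,0.002,0,0,0],[-0.08,0.085,0,0.002,0,0,0],[-0.08,0.094,0,0.002,0,0,0],[-0.08,0.103,0,0.002,0,0,0]]'
cat > v2.py <<'E'
from h import *
p=cam("wrist");s=robot.read_state();print(s["tool_pos"],s["force"])
for r in robot.regions_of(p,"dwelling")[:1]:
    l,t,rr,b=r["rect"];print(r["conf"],r["rect"],atz(p,[[l,(t+b)/2],[rr,(t+b)/2],[(l+rr)/2,t]],.114).round(4))
for q in(cam("scene"),cam("side")):
    for r in robot.regions_of(q,"dwelling")[:2]:
        l,t,rr,b=r["rect"];print(r["conf"],r["rect"],atz(q,[(l+rr)/2,(t+b)/2],.120))
E
python3 v2.py
```

```text
t: 24.82
tool_pos: [0.6606, 0.035, 0.1222]
orientation: [2.239, 2.204, -0.0]
force: [-0.5, -2.7, -0.1]
opening: 0.0504
gripper_force: 1.3
[0.6606007  0.03627666 0.12216908] [ 0.15484867 -0.61714853  0.03449695]
0.9 [221.2, 60.8, 412.0, 254.2] [[0.61   0.0917 0.114 ]
 [0.717  0.0899 0.114 ]
 [0.6642 0.1403 0.114 ]]
0.94 [362.9, 200.3, 403.9, 228.8] [[0.66244487 0.08245554 0.12      ]]
0.26 [313.3, 158.8, 330.1, 198.6] [[0.43247343 0.15136291 0.12      ]]
0.86 [227.2, 184.2, 270.7, 216.4] [[0.66156403 0.09334987 0.12      ]]
```

```bash
python3 -m handwheel '[[-0.08,0.008,0,0,0,0,0],[-0.08,0.017,0,0,0,0,0],[-0.08,0.026,0,0,0,0,0],[-0.08,0.035,0,0,0,0,0],[-0.08,0.044,0,0,0,0,0],[-0.08,0.052,0,0,0,0,0],[-0.08,0.059,0,0,0,0,0],[-0.08,0.065,0,0,0,0,0],[-0.08,0.068,0,0,0,0,0],[-0.08,0.068,0,0,0,0,0],[-0.08,0.06,0,0,0,0,0],[-0.08,0.02,0,0,0,0,0],[-0.08,0.02,0,-0.06,0,0,0],[-0.08,-0.06,0,-0.12,0,0,0],[-0.08,-0.1,0,-0.14,0,0,0],[-0.08,-0.1,0,-0.14,0,0,0]]'
python3 v2.py
python3 - <<'E'
from h import *
a=cam("scene");b=cam("side");w=cam("wrist")
save(w,"w8.png")
i=[cv2.resize(a["frame"][140:300,180:440],None,fx=1.5,fy=1.5),cv2.resize(b["frame"][140:300,190:440],None,fx=1.5,fy=1.5)]
x=np.hstack(i)
x=np.vstack([x,cv2.resize(w["frame"],(x.shape[1],int(400*x.shape[1]/640)))[:350]])
cv2.imwrite("pics/final.png",x[:,:,::-1]);print(x.shape)
E
```

```text
t: 27.12
tool_pos: [0.6599, -0.0695, 0.2659]
orientation: [2.24, 2.196, 0.004]
force: [-0.2, -0.1, 0.1]
opening: 0.0503
gripper_force: 0.0
[ 0.65981737 -0.07013138  0.26575322] [ 0.11080993 -1.1128431   0.98228499]
0.5 [286.7, 0.0, 339.9, 9.5] [[0.6391 0.1055 0.114 ]
 [0.6882 0.1046 0.114 ]
 [0.6637 0.1088 0.114 ]]
0.88 [374.6, 186.4, 415.7, 219.1] [[0.66514925 0.15150407 0.12      ]]
0.48 [314.7, 159.4, 330.1, 198.3] [[0.4346225  0.15175446 0.12      ]]
0.64 [206.3, 193.8, 252.4, 229.3] [[0.65999238 0.16216362 0.12      ]]
(590, 765, 3)
```

View pics/final.png

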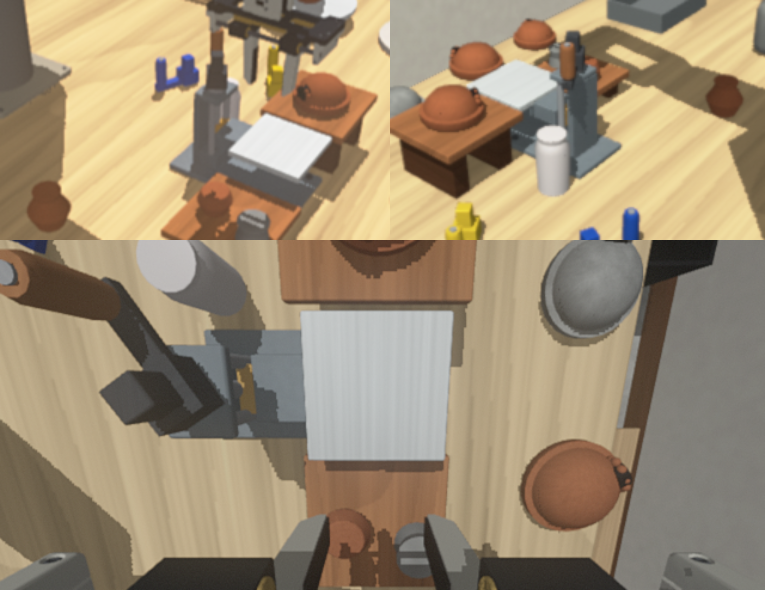

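The dwelling is in the middle of the shelf, at about (0.662, 0.157). The deck is empty and flush, the crank is seated on the mast, and the vase, jar and pots haven't moved. The robot is clear of everything, so I'm handing in.

```bash
python3 -c "
from plant import robot
print(robot.close_job())"
```

```text
the job is handed in; nothing more can be done
None
```

I handed the job in after about 27 s of robot time: the crank is seated on the screw, the deck is flush with the shelf (finger-probe heights agreed to about 0.1 mm), and the dwelling stands about mid-shelf with the vase, jar and pots apparently undisturbed in the last pictures.

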